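# Load sensor boards into the sprung test cradle

### The job

Slide every circuit board standing in the blue rack up out of its slot and stand each one fully down in a slot of its own in the sprung cradle of the test fixture; then push the cradle down by its orange pad and hold it until the latch catches and it stays down by itself. After that, press both black connector blocks with the red ribs into the fixture's two recesses until they are flush, and leave everything else on the bench where it is.

Things in the scene. Friction and masses are not known exactly. Their poses are not given: they have to be found in the camera images.
- board0: green circuit board (2 or 3 of the 4 are present), upright in a rack slot: 70 wide (x), 4 thick (y), 80 high, 50 g; yellow stiffener rail 60 (x) x 9 (y) along its top edge, from 66 to 80 above the bottom: grip it there, across y. Origin: middle of the bottom edge; z up. Turned half round is as good. It may lean up to 8 degrees in a slot
- rack_slot0 (a point): middle of the floor of a slot of the blue storage rack, 10 above the bench; a board's width lies along x, slots are 50 apart along y, 7 wide, 80 between end walls; ribs rise 36 above this floor, so a board comes free 36 up
- board1: green circuit board (2 or 3 of the 4 are present), upright in a rack slot: 70 wide (x), 4 thick (y), 80 high, 50 g; yellow stiffener rail 60 (x) x 9 (y) along its top edge, from 66 to 80 above the bottom: grip it there, across y. Origin: middle of the bottom edge; z up. Turned half round is as good. It may lean up to 8 degrees in a slot
- rack_slot1 (a point): middle of the floor of a slot of the blue storage rack, 10 above the bench; a board's width lies along x, slots are 50 apart along y, 7 wide, 80 between end walls; ribs rise 36 above this floor, so a board comes free 36 up
- board2: green circuit board (2 or 3 of the 4 are present), upright in a rack slot: 70 wide (x), 4 thick (y), 80 high, 50 g; yellow stiffener rail 60 (x) x 9 (y) along its top edge, from 66 to 80 above the bottom: grip it there, across y. Origin: middle of the bottom edge; z up. Turned half round is as good. It may lean up to 8 degrees in a slot
- rack_slot2 (a point): middle of the floor of a slot of the blue storage rack, 10 above the bench; a board's width lies along x, slots are 50 apart along y, 7 wide, 80 between end walls; ribs rise 36 above this floor, so a board comes free 36 up
- board3: green circuit board (2 or 3 of the 4 are present), upright in a rack slot: 70 wide (x), 4 thick (y), 80 high, 50 g; yellow stiffener rail 60 (x) x 9 (y) along its top edge, from 66 to 80 above the bottom: grip it there, across y. Origin: middle of the bottom edge; z up. Turned half round is as good. It may lean up to 8 degrees in a slot
- rack_slot3 (a point): middle of the floor of a slot of the blue storage rack, 10 above the bench; a board's width lies along x, slots are 50 apart along y, 7 wide, 80 between end walls; ribs rise 36 above this floor, so a board comes free 36 up
- slot0 (a point): middle of the floor of a slot of the sprung cradle (white card guides on an aluminium platform), 45 above the bench while the cradle is up; moves with it. Board width along x; slots 50 apart along y, 9 wide, flared at the mouth to 20, 80 between end walls; guides with flares rise 43 above this floor
- slot1 (a point): middle of the floor of a slot of the sprung cradle (white card guides on an aluminium platform), 45 above the bench while the cradle is up; moves with it. Board width along x; slots 50 apart along y, 9 wide, flared at the mouth to 20, 80 between end walls; guides with flares rise 43 above this floor
- slot2 (a point): middle of the floor of a slot of the sprung cradle (white card guides on an aluminium platform), 45 above the bench while the cradle is up; moves with it. Board width along x; slots 50 apart along y, 9 wide, flared at the mouth to 20, 80 between end walls; guides with flares rise 43 above this floor
- cradle (a joint): travel of the sprung cradle straight down, m: 0 = up (start; spring holds it up with about 5 N), 0.023 = bottom stop. About 11 to 16 N pushes it right down. The latch catches once it has been held at 0.021 or lower for about a second; let go, it then rests at 0.018 to 0.021. It cannot be unlatched
- press_pad (a point): middle of the top of the orange press block, 40 (x) x 50 (y), on the cradle's tongue towards the robot (-x); push straight down here with closed fingers. 69 above the bench while up, 90 from the middle slot along -x; moves with the cradle. Board edges begin about 52 from it in +x and stand 56 higher
- bolt (a joint): brass spring latch bolt with a red tab, on the fixture's +x side, m: 0 = out (at rest, or caught over the cradle's pin), up to 0.012 = pushed back while the pin passes
- plug0: loose connector block on the bench (two, alike): black body 44 (x) x 34 (y) x 18 high, red grip rib on top 30 (x) x 12 (y) x 20 high (38 high in all), 70 g. Origin: centre of the underside, z up; grip the rib across y. Turned half round is as good
- recess0 (a point): centre of the floor of one of two recesses in the grey block at the fixture's -y end (either block fits either): 50 (x) x 40 (y) x 18 deep, 4 wide chamfer round the mouth, rim 40 above the bench; the block's x goes along this x. Two sprung balls in the x walls stop it after about 5 of entry; 3 to 10 N pushes it past them to the floor, its black body flush with the rim, only the rib proud
- plug1: loose connector block on the bench (two, alike): black body 44 (x) x 34 (y) x 18 high, red grip rib on top 30 (x) x 12 (y) x 20 high (38 high in all), 70 g. Origin: centre of the underside, z up; grip the rib across y. Turned half round is as good
- recess1 (a point): centre of the floor of one of two recesses in the grey block at the fixture's -y end (either block fits either): 50 (x) x 40 (y) x 18 deep, 4 wide chamfer round the mouth, rim 40 above the bench; the block's x goes along this x. Two sprung balls in the x walls stop it after about 5 of entry; 3 to 10 N pushes it past them to the floor, its black body flush with the rim, only the rib proud
- driver: screwdriver with yellow handle; not part of the job, to be left where it is
- sensor: steel sensor head, disc 48 diameter, 28 high; not part of the job, to be left where it is
- tape: blue ring of tape, 84 diameter, 24 high; not part of the job, to be left where it is
- gauge: steel gauge pin, 44 diameter, 50 high; not part of the job, to be left where it is

How it is judged:
By the outcome, as a careful person would: the job done as asked, in the order asked, and still so for the second after the job is handed in, with the robot touching nothing.
Of board0, board1, board2, board3 only 2 to 3 are there at a start; the rules pass over those that are not, and their reading is None.
At some moment in a run one of plug0, plug1 may be knocked a few centimetres aside while the robot is not near it.
It also fails if it takes over 210 s, if anything falls off the work surface, if the arm or the gripper's body presses on something with over 40 N, if the wrist force passes 120 N, or if a joint passes its speed limit or range.

### The arm

A 7-joint arm with a two-finger parallel gripper is mounted at the origin on the work surface. World frame = base frame: x ahead of the robot, y to its left, z up, the work surface at z = 0. Lengths are in m, angles in rad, forces in N, time in s.
With the tool pointing down it reaches from about 0.4 to 0.875 m from the base axis. Payload 6.5 kg.
Tool frame: the origin (TCP) lies between the finger pads; the fingertips stand 25 mm ahead of it and the grasp point (between the pads) lies 6 mm ahead of it; z points along the fingers, y is the line along which they close (so a half turn about z gives the same grasp; the last joint's range is limited). The gripper opens to 85 mm and grips with 20 to 120 N. Pads are 22 mm wide; open, the fingers measure 114 mm over their backs; the gripper's body (76 mm by 85 mm) begins 54 mm behind the grasp point. The pads swing forward as they close: fully open they stand 13 mm farther back than shut.
Start: joints at [1.118, 0.536, -0.004, 1.538, 0.003, 1.067, -0.071], TCP at [0.245, -0.602, 0.256] pointing down, gripper open.
Joint ranges: [-2.7, 2.7], [-0.37, 2.16], [-1.27, 1.26], [0.24, 2.4], [-1.31, 4.45], [0.19, 1.91], [-2.76, 2.76]. Speed limits (rad/s): [2.39, 2.39, 3.14, 3.14, 3.14, 3.14, 3.14].

### API

Orientations are given as [roll, pitch, yaw] about the fixed x, y, z axes, in that order (R = Rz(yaw) Ry(pitch) Rx(roll)).
In Python, from rig import arm, capture, calibration, close_job gives the robot as it stands (arm), with the cameras as plain functions and the job as plain functions.
- The arm moves only by the shell command python3 jog.py, which reads ROWS from standard input. ROWS is a JSON object whose key "steps" holds a list of rows, 1 to 5 of them, each of 7 numbers: the opening from 0.0 (shut) to 1.0 (fully open), then dx, dy, dz in m, then a rotation vector rx, ry, rz in rad; each row shifts and turns the commanded pose from where the row before left it, along the tool's axes as they then stand; what a row does not reach is not made up. A row lasts 1/8 s, in which the tool goes at most 0.0625 m and 0.188 rad, less where a joint would pass 70% of its speed; a pose out of reach is approached as far as the arm can. The fingers move at their own pace and stop on an object; the grip force is fixed at half the most. Time passes only in rows, so rows that do not move let the fingers close. It prints the time, the measured TCP pose, the force, the opening and the grip force at its end. Input that does not fit is refused with a message, and nothing moves.
- arm.read_state(): the state, without advancing time (a new reading comes with each control period).
- capture(name): name is "scene" or "top" or "wrist"; returns the picture (384x512x3 uint8, blue, green, red); there is no depth.
- calibration(name): a dict with "mtx" (3x3 intrinsics, pixels), "R" (3x3) and "t" (3): a world point X has camera coordinates R X + t; the wrist camera has in their place "mount" (4x4, takes a point from camera to tool coordinates, whose origin is the TCP and whose axes are the flange's). Camera axes: x right, y down, z forward; pixel columns grow to the right and rows downward; lengths in m; the calibration is good to about 2 mm. A picture is of the moment at which its call begins: read the wrist's pose just before it. calibration takes no time and is no camera call.
- close_job(): hands the job in; it is judged then, once.
The state is a dict: "clock": time; "joint_pos": joint angles; "qvel": joint speeds; "joint_efforts": joint torques, N m; "position": TCP position; "eef_rot": TCP orientation; "force": force on the tool from outside, world axes, zero at the start; "ft_torque": the same for the moment, N m; "width": opening from 0.0 (shut) to 1.0 (fully open); "finger_force": force on a finger pad.
Only numpy, scipy, OpenCV 4.12 (cv2) and the standard library are available. Lean on these libraries where they do the work, as an engineer would, in place of code of your own. Each camera call takes 0.05 s, during which the arm holds its last target. There are 200 camera calls.

## Working session

There is one attempt and no reset: what is moved stays moved. The work goes in short steps, Python scripts to look and compute and a shell command to move; the robot and the scene stay as the last step left them, time stands still between calls to the robot, and variables do not carry over. Pictures are saved under pics/ and viewed, at most 17 in all, crops included, and the job is handed in when it is done.

```bash
ls; mkdir -p pics
python3 - <<'E'
from rig import arm, capture, calibration, close_job
import cv2,numpy as np
for n in("scene","top","wrist"):
    cv2.imwrite(f"pics/{n}0.png",capture(n))
    c=calibration(n); print(n,{k:np.round(v,4).tolist() for k,v in c.items()})
print(arm.read_state())
E
```

```text
jog.py
pics
rig.py
scene {'mtx': [[422.7836, 0.0, 253.4714], [0.0, 422.7836, 194.993], [0.0, 0.0, 1.0]], 'R': [[0.4116, 0.9112, 0.0183], [0.7274, -0.3164, -0.609], [-0.5491, 0.264, -0.793]], 't': [-0.2026, -0.3093, 1.3514]}
top {'mtx': [[391.7224, 0.0, 253.5603], [0.0, 391.7224, 193.2562], [0.0, 0.0, 1.0]], 'R': [[-0.0274, -0.9993, -0.0269], [-0.9919, 0.0305, -0.1236], [0.1244, 0.0233, -0.992]], 't': [0.0288, 0.4969, 0.9989]}
wrist {'mtx': [[332.5765, 0.0, 253.8672], [0.0, 332.5765, 191.8626], [0.0, 0.0, 1.0]], 'mount': [[0.0001, -0.9496, -0.3135, 0.08], [1.0, 0.0005, -0.0013, -0.0007], [0.0013, -0.3135, 0.9496, -0.1187], [0.0, 0.0, 0.0, 1.0]]}
{'clock': 0.15, 'joint_pos': array([ 1.11781246,  0.53701339, -0.00442695,  1.53861344,  0.00257944,
        1.06731633, -0.07122084]), 'qvel': array([ 2.38841834e-04, -2.62755735e-03, -6.13952223e-04, -3.86224415e-03,
       -1.48557655e-03, -1.18551290e-03,  7.94145322e-05]), 'joint_efforts': array([ 1.23078316e-03, -5.83788443e+01,  1.04968239e+00, -2.59353608e+01,
        1.24597471e-02,  6.54813310e-03, -5.69082079e-05]), 'position': array([ 0.24501353, -0.6015733 ,  0.25561343]), 'eef_rot': array([-3.14025079e+00,  8.86904094e-05,  3.86814471e-01]), 'force': array([ 0.43011399,  0.06913346, -0.96758073]), 'ft_torque': array([-0.02011916, -0.02399827, -0.03157646]), 'finger_force': 0.0, 'width': 1.0024219834029762}
```

View pics/scene0.png

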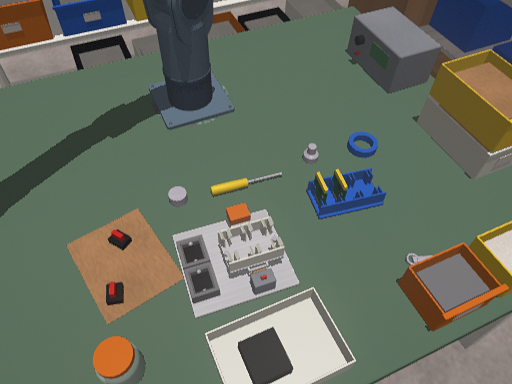

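View pics/top0.png

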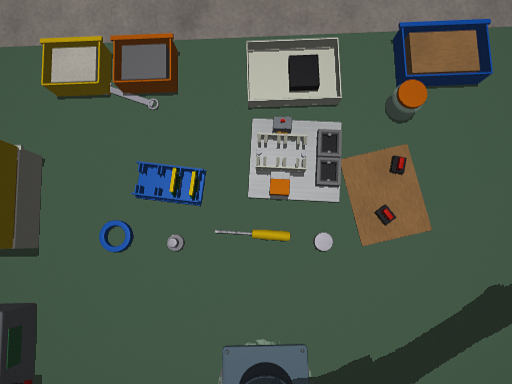

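The scene view shows the rack with two boards (yellow rails at about (321,184) and (340,180)), the fixture at (235,260), and the plugs at (120,238) and (115,292). In the top view the rails are at (175,182) and (194,184), the orange pad at (280,187), the recesses at (329,143) and (329,171), and the plugs at (399,164) and (386,214).

```bash
cat > h.py <<'E'
from rig import arm, capture, calibration, close_job
import cv2,numpy as np
from scipy.spatial.transform import Rotation as Ro
C={n:calibration(n) for n in("scene","top","wrist")}
def cam(n,st=None):
    c=C[n]
    if n!="wrist": return c["mtx"],np.array(c["R"]),np.array(c["t"])
    T=np.eye(4);T[:3,:3]=Ro.from_euler("xyz",st["eef_rot"]).as_matrix();T[:3,3]=st["position"]
    M=np.linalg.inv(T@np.array(c["mount"]));return c["mtx"],M[:3,:3],M[:3,3]
def cast(k,px,z):
    m,R,t=k; px=np.atleast_2d(px).astype(float)
    d=np.c_[px,np.ones(len(px))]@np.linalg.inv(m).T@R; o=-R.T@t
    return (o+d*((z-o[2])/d[:,2])[:,None])[:,:2]
def proj(k,X):
    m,R,t=k; p=(np.atleast_2d(X)@R.T+t)@np.array(m).T; return p[:,:2]/p[:,2:]
def shot(n):
    st=arm.read_state(); im=capture(n); return im,cam(n,st),st
HSV={"yellow":((22,120,80),(34,255,255)),"orange":((7,150,100),(16,255,255)),"red":((0,150,80),(4,255,255))}
def blobs(im,col,amin=20):
    m=cv2.inRange(cv2.cvtColor(im,cv2.COLOR_BGR2HSV),*HSV[col])
    cs,_=cv2.findContours(m,cv2.RETR_EXTERNAL,cv2.CHAIN_APPROX_NONE)
    return [c[:,0] for c in cs if cv2.contourArea(c)>=amin]
def show(im,k,name,box=None,s=1,pts=()):
    for p in pts: cv2.circle(im,tuple(int(v) for v in p),1,(255,0,255),-1)
    if box: im=im[box[1]:box[3],box[0]:box[2]]
    cv2.imwrite("pics/"+name,cv2.resize(im,None,fx=s,fy=s,interpolation=cv2.INTER_CUBIC))
def rect(k,c,z):
    w=cast(k,c,z).astype(np.float32); r=cv2.minAreaRect(w*1000)
    return np.round([*r[0],*r[1],r[2]],1)
E
python3 - <<'E'
from h import *
im,k,_=shot("top")
for col,z in(("yellow",.09),("orange",.069),("red",.038)):
    for c in blobs(im,col,8): print(col,c.mean(0).round(),rect(k,c,z))
show(im,k,"topc.png",(120,100,440,270),2.4)
E
```

```text
yellow [271. 235.] [387.5 -25.7  91.9  23.4  83.7]
yellow [192. 183.] [520.8 165.9  10.   60.6  81.4]
yellow [173. 179.] [531.4 214.6  10.2  58.9  81.2]
yellow [70. 60.] [8.565e+02 4.853e+02 1.313e+02 1.634e+02 1.000e-01]
orange [279. 186.] [508.1 -52.8  48.2  38.4  88.1]
orange [412.  93.] [ 741.6 -403.7   72.2   70.    87.8]
orange [141.  58.] [867.2 304.5 168.  133.   90. ]
red [388. 213.] [ 433.7 -329.8   29.8   11.8   35.3]
red [401. 163.] [ 566.1 -372.8   11.1   30.5   74.9]
```

View pics/topc.png

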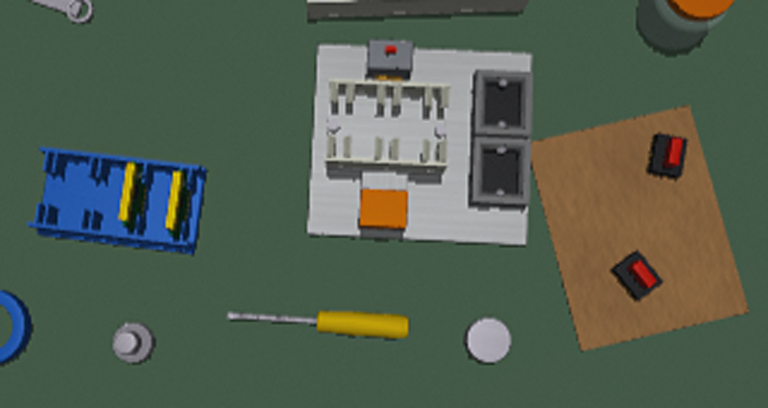

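```bash
cat >> h.py <<'E'
def need(x,y,z,yaw):
    """tool-axes shift after first turning to yaw, tool down"""
    st=arm.read_state(); R0=Ro.from_euler("xyz",st["eef_rot"]); R1=Ro.from_euler("xyz",[np.pi,0,yaw])
    print("t",st["clock"],"pos",st["position"].round(4),"F",st["force"].round(1),"turn",(R0.inv()*R1).as_rotvec().round(4),
      "shift",(R1.inv().apply(np.array([x,y,z])-st["position"])).round(4))
E
echo '{"steps": [[0.35,0,0,0,0,0,0.18],[0.35,0.02,-0.04,0,0,0,0.18],[0.35,0.04,-0.05,0,0,0,0.177],[0.35,0.03,-0.06,0,0,0,0],[0.35,0.03,-0.06,0,0,0,0]]}' | python3 jog.py && echo '{"steps": [[0.35,0.03,-0.06,0,0,0,0],[0.35,0,-0.06,0,0,0,0],[0.35,0,-0.06,0,0,0,0],[0.35,0,-0.06,0,0,0,0],[0.35,0,-0.06,0,0,0,0]]}' | python3 jog.py && python3 -c "
from h import *
need(.526,.19,.25,-.15)"
```

```text
clock: 0.82
position: [0.3672, -0.4049, 0.2563]
eef_rot: [3.142, -0.0, -0.15]
force: [0.2, 0.8, 0.2]
width: 0.356
finger_force: 0.0
clock: 1.45
position: [0.4382, -0.1164, 0.2565]
eef_rot: [3.141, -0.001, -0.15]
force: [2.4, 0.7, -0.3]
width: 0.349
finger_force: 0.0
t 1.45 pos [ 0.4382 -0.1164  0.2565] F [ 2.4  0.7 -0.3] turn [ 0.0001 -0.0006 -0.0002] shift [ 0.041  -0.3161  0.0065]
```

```bash
echo '{"steps": [[0.35,0.02,-0.06,0,0,0,0],[0.35,0.02,-0.06,0,0,0,0],[0.35,0,-0.06,0,0,0,0],[0.35,0,-0.06,0,0,0,0],[0.35,0,-0.06,0,0,0,0]]}' | python3 jog.py && echo '{"steps": [[0.35,0,-0.016,0,0,0,0],[0.35,0,0,0,0,0,0],[0.35,0,0,0,0,0,0]]}' | python3 jog.py && python3 -c "
from h import *
need(.526,.19,.25,-.15)
im,k,st=shot('wrist')
for c in blobs(im,'yellow',100): print(rect(k,c,.09),cv2.minAreaRect(c))
show(im,k,'w1.png')
"
```

```text
clock: 2.08
position: [0.522, 0.1728, 0.2563]
eef_rot: [3.141, -0.0, -0.15]
force: [1.1, -0.0, 0.1]
width: 0.351
finger_force: 0.0
clock: 2.45
position: [0.5245, 0.1844, 0.2561]
eef_rot: [3.14, 0.0, -0.153]
force: [-1.4, 0.3, -0.0]
width: 0.351
finger_force: 0.0
t 2.45 pos [0.5245 0.1844 0.2561] F [-1.4  0.3 -0. ] turn [ 0.0016  0.0002 -0.0028] shift [ 0.0007 -0.0057  0.0061]
[433.8  15.3  87.6  22.8  84.6] ((445.1063232421875, 241.02073669433594), (21.496562957763672, 91.97795867919922), 86.98721313476562)
[521.8 169.    8.8  61.7  80.8] ((272.0408630371094, 175.48757934570312), (9.888280868530273, 67.16466522216797), 1.548157811164856)
[532.9 217.    9.8  61.4  79.5] ((216.5, 171.5), (67.0, 11.0), 90.0)
```

View pics/w1.png

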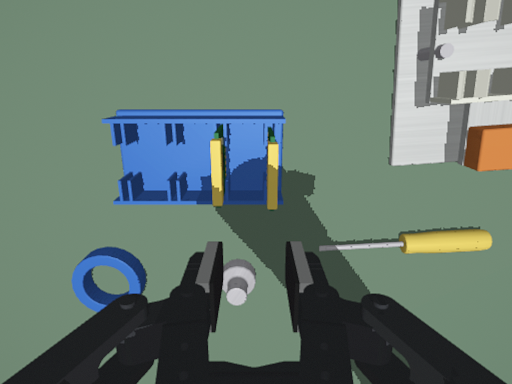

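Wrist view: rails at (217,171) and (272,175), both upright in their slots, with the tape and sensor left of the fingers' line. I'll descend over the right board and measure again.

```bash
echo '{"steps": [[0.35,0,0.016,0,0,0,0.01],[0.35,0,0,0.05,0,0,0],[0.35,0,0,0.05,0,0,0],[0.35,0,0,0,0,0,0],[0.35,0,0,0,0,0,0]]}' | python3 jog.py && python3 -c "
from h import *
need(.5213,.1675,.15,-.163)
im,k,st=shot('wrist')
for c in blobs(im,'yellow',100): print(rect(k,c,.09),cv2.minAreaRect(c))
show(im,k,'w2.png')
im,k,st=shot('top')
for c in blobs(im,'yellow',20): print(rect(k,c,.09))
"
```

```text
clock: 3.12
position: [0.523, 0.1704, 0.158]
eef_rot: [-3.141, -0.002, -0.161]
force: [0.7, -0.2, -1.1]
width: 0.347
finger_force: 0.0
t 3.125 pos [0.523  0.1704 0.158 ] F [ 0.7 -0.2 -1.1] turn [-0.0007 -0.0019  0.0015] shift [-0.0012  0.0032  0.008 ]
[451.1  38.9  55.6  22.6  84.7] ((470.50152587890625, 290.0276794433594), (29.288169860839844, 82.65032958984375), 86.8201675415039)
[522.5 168.6   8.4  61.9  81.4] ((258.0, 218.0), (94.0, 14.0), 90.0)
[533.4 215.8  11.5  62.5  81. ] ((178.19898986816406, 213.42868041992188), (95.97534942626953, 19.102581024169922), 84.89783477783203)
[387.4 -25.6  91.6  23.5  84. ]
[8.565e+02 4.853e+02 1.313e+02 1.634e+02 1.000e-01]
```

View pics/w2.png

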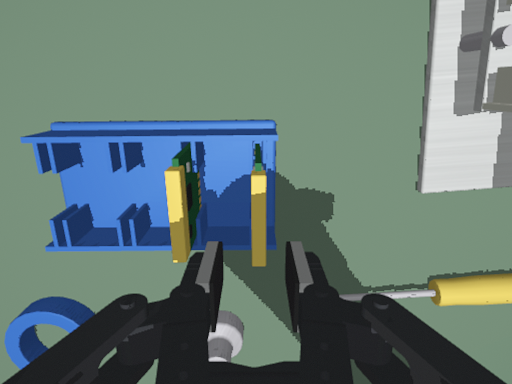

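Rail at (258,218) is parallel to the fingers and nearly centred, and the board looks upright. I'll grip it, keeping 1.9 mm of y correction.

```bash
echo '{"steps": [[0.35,0,0.002,0.02,0,0,0],[0.35,0,0,0.028,0,0,0],[0.35,0,0,0.02,0,0,0],[0.35,0,0,0,0,0,0],[0.35,0,0,0,0,0,0]]}' | python3 jog.py && echo '{"steps": [[0,0,0,0,0,0,0],[0,0,0,0,0,0,0],[0,0,0,0,0,0,0],[0,0,0,0,0,0,0],[0,0,0,0,0,0,0]]}' | python3 jog.py && echo '{"steps": [[0,0,0,-0.01,0,0,0],[0,0,0,-0.01,0,0,0],[0,0,0,-0.02,0,0,0],[0,0,0,-0.02,0,0,0],[0,0,0,0,0,0,0]]}' | python3 jog.py
```

```text
clock: 3.85
position: [0.5228, 0.1694, 0.0899]
eef_rot: [-3.14, -0.002, -0.16]
force: [1.0, 0.5, 0.9]
width: 0.352
finger_force: 0.0
clock: 4.47
position: [0.5225, 0.169, 0.0896]
eef_rot: [-3.141, -0.002, -0.16]
force: [-0.5, -1.3, 7.0]
width: 0.093
finger_force: 58.9
clock: 5.1
position: [0.5228, 0.1695, 0.1501]
eef_rot: [-3.14, -0.003, -0.16]
force: [0.3, 0.9, -0.1]
width: 0.093
finger_force: 58.8
```

```bash
echo '{"steps": [[0,0,0,-0.05,0,0,0],[0,0,0,-0.05,0,0,-0.03],[0,0.02,0.05,0,0,0,-0.05],[0,0.02,0.05,0,0,0,-0.047],[0,0.02,0.05,0,0,0,0]]}' | python3 jog.py && echo '{"steps": [[0,0,0.05,0,0,0,0],[0,0,0.03,0,0,0,0],[0,0,0,0,0,0,0],[0,0,0,0,0,0,0]]}' | python3 jog.py && python3 -c "
from h import *
need(.5964,-.106,.25,-.033)
im,k,st=shot('wrist')
for c in blobs(im,'orange',100): print(c.mean(0),rect(k,c,.069))
show(im,k,'w3.png')
"
```

```text
clock: 5.72
position: [0.5691, 0.0131, 0.2478]
eef_rot: [3.141, 0.001, -0.032]
force: [1.3, 0.7, 0.0]
width: 0.092
finger_force: 58.9
clock: 6.22
position: [0.5663, -0.0641, 0.2478]
eef_rot: [-3.141, 0.001, -0.032]
force: [0.2, 0.2, -0.6]
width: 0.089
finger_force: 58.8
t 6.225 pos [ 0.5663 -0.0641  0.2478] F [ 0.2  0.2 -0.6] turn [-0.0008  0.0008  0.0007] shift [ 0.0314  0.0409 -0.0022]
[229.55752212 227.36283186] [510.5 -38.1  23.7  38.7  86.2]
```

View pics/w3.png

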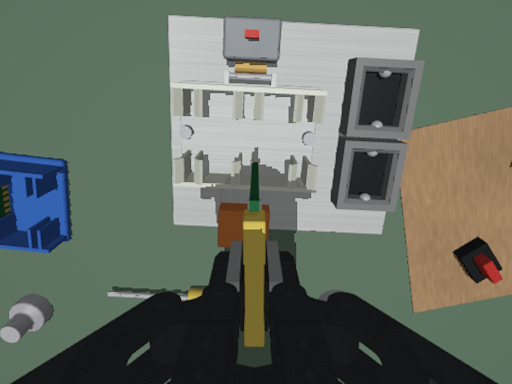

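Wrist view: guide pairs in the far row at columns 188, 248 and 308 (row ~93), near row at columns ~188 and 301 (row ~157). The board hangs edge-on and vertical at col 255. The recesses are at (383,98) and (368,173).

```bash
python3 -c "
from h import *
im,k,st=shot('wrist')
g=cv2.cvtColor(im,cv2.COLOR_BGR2HSV)
print(cast(k,[(188,93),(248.5,93),(308.5,93),(188,155),(301.5,155)],.088).round(4).tolist())
p=arm.read_state()['position']
f=np.array([.598,-.056]);y=np.array([.033,.999]);x=np.array([.999,-.033])
pts=[]
for s in(-50,0,50):
  for dx in (-40,40):
    for w in (-10,10): pts.append([*(f+y*(s+w)/1000+x*dx/1000),.088])
show(im,k,'w4.png',(150,70,350,220),4,proj(k,pts))
"
```

```text
[[0.6392, -0.012], [0.6377, -0.0606], [0.6362, -0.1087], [0.5887, -0.0072], [0.5858, -0.1038]]
```

View pics/w4.png

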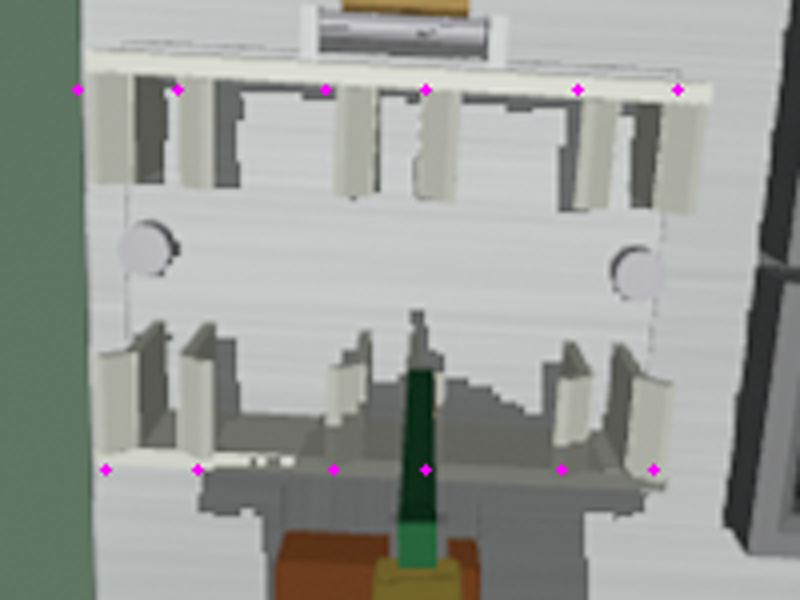

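```bash
python3 -c "
from h import *
k=cam('wrist',arm.read_state())
P=lambda *a:[(150+x/4,70+y/4) for x,y in a]
for z in(.075,.088):
  print('far guides',cast(k,P((151.5,80),(396.5,88),(641.5,98)),z).round(4).tolist())
  print('near',cast(k,P((157,455),(615,478)),z).round(4).tolist(), 'wall mid',cast(k,P((396,88),(385,466)),z).round(4).tolist())
im,k,st=shot('top')
g=cv2.cvtColor(im,cv2.COLOR_BGR2HSV); m=((g[...,1]<40)&(g[...,2]>120)).astype(np.uint8)*255
m=cv2.morphologyEx(m,cv2.MORPH_OPEN,np.ones((3,3)))
m[:112]=0
for c in cv2.findContours(m,0,1)[0]:
  if cv2.contourArea(c)>800: print('plate',cv2.boundingRect(c),rect(k,c[:,0],.01))
for p in np.array([(318,45),(531,54),(526,244),(308,234)])/2.4+(120,100): print(cast(k,p,.01).round(4))
"
```

```text
far guides [[0.6414, -0.0094], [0.6382, -0.0607], [0.6346, -0.1122]]
near [[0.5593, -0.003], [0.5506, -0.108]] wall mid [[0.6382, -0.0606], [0.5551, -0.0552]]
far guides [[0.6416, -0.0119], [0.6386, -0.061], [0.6351, -0.1102]]
near [[0.5632, -0.0058], [0.5549, -0.1061]] wall mid [[0.6386, -0.0609], [0.5592, -0.0556]]
plate (248, 118, 29, 80) [597.9 -13.5  71.4 220.1  85.3]
[[0.7067 0.0121]]
[[ 0.6874 -0.2298]]
[[ 0.4707 -0.2124]]
[[0.4892 0.0291]]
```

```bash
echo '{"steps": [[0,0,0,0,0,0,0.045],[0,0.015,0.022,0,0,0,0],[0,0.016,0.022,0,0,0,0],[0,0,0,0,0,0,0],[0,0,0,0,0,0,0]]}' | python3 jog.py && python3 -c "
from h import *
need(.5948,-.1083,.1246,-.077)
"
```

```text
clock: 7.0
position: [0.5938, -0.11, 0.2481]
eef_rot: [-3.141, 0.001, -0.077]
force: [0.9, 0.3, -0.4]
width: 0.094
finger_force: 58.8
t 7.0 pos [ 0.5938 -0.11    0.2481] F [ 0.9  0.3 -0.4] turn [-0.0009  0.0006  0.0004] shift [ 0.0008 -0.0017  0.1235]
```

```bash
echo '{"steps": [[0,0.001,-0.002,0.03,0,0,0],[0,0,0,0.03,0,0,0],[0,0,0,0.02,0,0,0],[0,0,0,0.005,0,0,0],[0,0,0,0.005,0,0,0]]}' | python3 jog.py && echo '{"steps": [[0,0,0,0.006,0,0,0],[0,0,0,0.006,0,0,0],[0,0,0,0.006,0,0,0],[0,0,0,0.006,0,0,0],[0,0,0,0,0,0,0]]}' | python3 jog.py && python3 -c "
from h import *
need(.5948,-.1083,.1246,-.077)
"
```

```text
clock: 7.62
position: [0.5956, -0.1088, 0.1588]
eef_rot: [-3.141, -0.001, -0.077]
force: [-0.2, 0.1, -0.9]
width: 0.09
finger_force: 58.8
clock: 8.25
position: [0.5948, -0.1095, 0.1337]
eef_rot: [-3.142, 0.001, -0.078]
force: [-0.3, -0.2, -1.6]
width: 0.093
finger_force: 58.8
t 8.25 pos [ 0.5948 -0.1095  0.1337] F [-0.3 -0.2 -1.6] turn [-0.0001  0.0012 -0.0011] shift [-0.0001 -0.0012  0.0091]
```

```bash
echo '{"steps": [[0,0,-0.001,0.004,0,0,0],[0,0,0,0.004,0,0,0],[0,0,0,0,0,0,0]]}' | python3 jog.py && echo '{"steps": [[0.35,0,0,0,0,0,0],[0.35,0,0,0,0,0,0],[0.35,0,0,0,0,0,0],[0.35,0,0,-0.04,0,0,0],[0.35,0,0,-0.04,0,0,0]]}' | python3 jog.py && echo '{"steps": [[0.35,0,0,-0.04,0,0,0],[0.35,-0.02,-0.05,0,0,0,0.02],[0.35,-0.02,-0.06,0,0,0,0.03],[0.35,-0.02,-0.06,0,0,0,0.04],[0.35,0,-0.06,0,0,0,0]]}' | python3 jog.py && python3 -c "
from h import *
need(.5335,.216,.15,-.163)
im,k,st=shot('top')
for c in blobs(im,'yellow',20): print(c.mean(0),rect(k,c,.125))
for c in blobs(im,'yellow',20): print(c.mean(0),rect(k,c,.09))
"
```

```text
clock: 8.62
position: [0.595, -0.1085, 0.1259]
eef_rot: [-3.142, 0.001, -0.078]
force: [0.5, 0.1, 0.2]
width: 0.089
finger_force: 58.8
clock: 9.25
position: [0.5949, -0.1085, 0.207]
eef_rot: [-3.141, 0.001, -0.078]
force: [1.0, 0.4, 0.0]
width: 0.349
finger_force: 0.0
clock: 9.88
position: [0.5622, 0.126, 0.2467]
eef_rot: [3.141, 0.0, -0.168]
force: [1.4, -0.8, 0.8]
width: 0.352
finger_force: 0.0
t 9.875 pos [0.5622 0.126  0.2467] F [ 1.4 -0.8  0.8] turn [ 0.0004  0.0001 -0.0053] shift [-0.0429 -0.0841  0.0967]
[270.71264368 234.51724138] [386.9 -25.   88.4  22.6  83.7]
[303.22641509 147.73584906] [ 592.5 -110.8    8.4   59.3   85.1]
[70.08450704 59.52112676] [8.388e+02 4.673e+02 1.265e+02 1.575e+02 1.000e-01]
[270.71264368 234.51724138] [387.5 -25.6  91.7  23.4  83.7]
[303.22641509 147.73584906] [ 600.9 -114.7    8.7   61.6   85.1]
[70.08450704 59.52112676] [8.565e+02 4.853e+02 1.313e+02 1.634e+02 1.000e-01]
```

```bash
echo '{"steps": [[0.35,-0.02,-0.042,0,0,0,-0.005],[0.35,-0.022,-0.042,0,0,0,0],[0.35,0,0,0.045,0,0,0],[0.35,0,0,0.044,0,0,0],[0.35,0,0,0,0,0,0]]}' | python3 jog.py && echo '{"steps": [[0.35,0,0,0,0,0,0],[0.35,0,0,0,0,0,0]]}' | python3 jog.py && python3 -c "
from h import *
im,k,st=shot('wrist')
for c in blobs(im,'yellow',100): print(rect(k,c,.09),cv2.minAreaRect(c)[0]); need(.5335,.2158,.0896,-.163)
show(im,k,'w5.png')
"
```

```text
clock: 10.55
position: [0.5336, 0.2128, 0.1546]
eef_rot: [3.138, 0.006, -0.163]
force: [-0.1, 0.8, -0.1]
width: 0.347
finger_force: 0.0
clock: 10.8
position: [0.5372, 0.2145, 0.1594]
eef_rot: [-3.14, -0.003, -0.163]
force: [-0.5, 0.3, 0.9]
width: 0.348
finger_force: 0.0
[456.3  67.5  25.3  21.4  87.2] (493.744873046875, 296.9379577636719)
t 10.85 pos [0.537  0.2144 0.1591] F [-0.1  0.4  0.7] turn [-0.0017 -0.0027 -0.0006] shift [-0.0037 -0.0008  0.0695]
[533.2 217.3   9.   62.3  80.9] (251.45455932617188, 223.50059509277344)
t 10.85 pos [0.537  0.2144 0.1591] F [-0.1  0.4  0.7] turn [-0.0017 -0.0027 -0.0006] shift [-0.0037 -0.0008  0.0695]
```

View pics/w5.png

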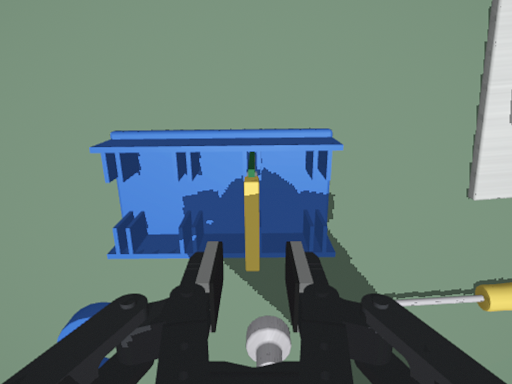

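Rail at (252,223), centred between the fingers and edge-on upright.

```bash
echo '{"steps": [[0.35,-0.004,-0.002,0.02,0,0,0],[0.35,0,0,0.03,0,0,0],[0.35,0,0,0.0195,0,0,0],[0.35,0,0,0,0,0,0],[0.35,0,0,0,0,0,0]]}' | python3 jog.py && echo '{"steps": [[0,0,0,0,0,0,0],[0,0,0,0,0,0,0],[0,0,0,0,0,0,0],[0,0,0,0,0,0,0],[0,0,0,0,0,0,0]]}' | python3 jog.py && echo '{"steps": [[0,0,0,-0.015,0,0,0],[0,0,0,-0.025,0,0,0],[0,0,0,-0.04,0,0,0],[0,0,0,-0.04,0,0,0],[0,0,0,-0.04,0,0,0]]}' | python3 jog.py && echo '{"steps": [[0,0.01,0.05,0,0,0,-0.04],[0,0.03,0.05,0,0,0,-0.046],[0,0.03,0.05,0,0,0,0],[0,0.02,0.06,0,0,0,0],[0,0,0,0,0,0,0]]}' | python3 jog.py && python3 -c "
from h import *
need(.6024,-.0087,.1246,-.077)"
```

```text
clock: 11.48
position: [0.5329, 0.217, 0.0888]
eef_rot: [-3.141, -0.001, -0.163]
force: [0.1, -0.1, 0.3]
width: 0.35
finger_force: 0.0
clock: 12.1
position: [0.533, 0.217, 0.0889]
eef_rot: [-3.141, -0.002, -0.163]
force: [-0.4, -0.9, 6.6]
width: 0.093
finger_force: 59.4
clock: 12.72
position: [0.532, 0.2166, 0.25]
eef_rot: [-3.141, -0.001, -0.163]
force: [-0.6, 0.2, -0.7]
width: 0.094
finger_force: 58.5
clock: 13.35
position: [0.5994, -0.0079, 0.2484]
eef_rot: [3.138, -0.001, -0.087]
force: [-1.0, -0.2, -0.9]
width: 0.091
finger_force: 58.6
t 13.35 pos [ 0.5994 -0.0079  0.2484] F [-1.  -0.2 -0.9] turn [ 0.0037 -0.001  -0.0102] shift [0.003  0.0006 0.1238]
```

```bash
echo '{"steps": [[0,0.003,0,0.03,0,0,0],[0,0,0,0.03,0,0,0],[0,0,0,0.02,0,0,0],[0,0,0,0.005,0,0,0],[0,0,0,0,0,0,0]]}' | python3 jog.py && python3 -c "
from h import *
need(.6024,-.0087,.1246,-.077)"
```

```text
clock: 13.98
position: [0.6014, 0.0002, 0.1637]
eef_rot: [-3.141, 0.001, -0.076]
force: [-2.7, 0.5, 5.4]
width: 0.097
finger_force: 59.3
t 13.975 pos [6.014e-01 2.000e-04 1.637e-01] F [-2.7  0.5  5.4] turn [-0.0004  0.0005  0.0006] shift [0.0016 0.0088 0.0391]
```

```bash
echo '{"steps": [[0,0,0,-0.02,0,0,0],[0,0.001,0.009,0,0,0,0],[0,0,0,0,0,0,0],[0,0,0,0,0,0,0]]}' | python3 jog.py && python3 -c "
from h import *
need(.6024,-.0087,.1246,-.077)
im,k,st=shot('wrist'); show(im,k,'w6.png')"
```

```text
clock: 14.48
position: [0.6017, -0.0099, 0.1822]
eef_rot: [3.142, 0.001, -0.078]
force: [-0.0, 0.6, 0.7]
width: 0.093
finger_force: 58.6
t 14.475 pos [ 0.6017 -0.0099  0.1822] F [-0.   0.6  0.7] turn [ 0.0001  0.0008 -0.0005] shift [ 0.0006 -0.0012  0.0576]
```

View pics/w6.png

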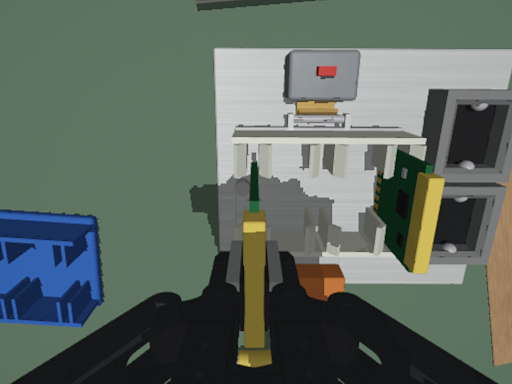

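The held board is edge-on at col 255, in line with the left guide pair (cols 240–266, row 160). The first board stands in the right slot, at about (410,215).

```bash
echo '{"steps": [[0,0.0005,-0.001,0.01,0,0,0],[0,0,0,0.01,0,0,0],[0,0,0,0.01,0,0,0],[0,0,0,0.005,0,0,0],[0,0,0,0,0,0,0]]}' | python3 jog.py && echo '{"steps": [[0,0,0,0.007,0,0,0],[0,0,0,0.007,0,0,0],[0,0,0,0.005,0,0,0],[0,0,0,0,0,0,0],[0,0,0,0,0,0,0]]}' | python3 jog.py && python3 -c "
from h import *
need(.6024,-.0087,.1246,-.077)"
```

```text
clock: 15.15
position: [0.6023, -0.0087, 0.1472]
eef_rot: [3.141, 0.001, -0.077]
force: [0.4, -0.6, 0.5]
width: 0.09
finger_force: 58.6
clock: 15.78
position: [0.6028, -0.0087, 0.1289]
eef_rot: [-3.142, -0.0, -0.077]
force: [-0.4, -0.5, -1.0]
width: 0.093
finger_force: 58.6
t 15.775 pos [ 0.6028 -0.0087  0.1289] F [-0.4 -0.5 -1. ] turn [-0.     -0.0002 -0.0001] shift [-0.0004  0.      0.0043]
```

```bash
echo '{"steps": [[0,0,0,0.004,0,0,0],[0,0,0,0,0,0,0],[0.35,0,0,0,0,0,0],[0.35,0,0,0,0,0,0],[0.35,0,0,0,0,0,0]]}' | python3 jog.py && echo '{"steps": [[0.35,0,0,-0.03,0,0,0],[0.35,0,0,-0.03,0,0,0],[0.35,0,0,-0.03,0,0,0],[0,-0.045,0.02,0,0,0,0],[0,-0.045,0.03,0,0,0,0]]}' | python3 jog.py && echo '{"steps": [[0,0,0,0,0,0,0],[0,0,0,0,0,0,0],[0,0,0,0,0,0,0]]}' | python3 jog.py && python3 -c "
from h import *
need(.508,-.052,.094,-.077)
im,k,st=shot('wrist')
for c in blobs(im,'orange',60): print('o',c.mean(0),rect(k,c,.069))
for c in blobs(im,'yellow',60): print('y',c.mean(0),rect(k,c,.125))
cv2.imwrite('pics/w7.png',im)
im,k,st=shot('top')
for c in blobs(im,'yellow',20): print('top y',c.mean(0),rect(k,c,.125))
for c in blobs(im,'red',8): print('plug',rect(k,c,.038))
"
```

```text
clock: 16.4
position: [0.6027, -0.0087, 0.1248]
eef_rot: [3.142, -0.0, -0.077]
force: [0.4, 0.2, 0.6]
width: 0.349
finger_force: 0.0
clock: 17.02
position: [0.5083, -0.0512, 0.2152]
eef_rot: [-3.141, -0.001, -0.075]
force: [0.4, -1.2, 0.2]
width: -0.0
finger_force: 0.0
clock: 17.4
position: [0.5102, -0.0508, 0.215]
eef_rot: [-3.141, -0.001, -0.076]
force: [-0.4, -0.3, -0.3]
width: -0.0
finger_force: 0.0
t 17.4 pos [ 0.5102 -0.0508  0.215 ] F [-0.4 -0.3 -0.3] turn [-0.0005 -0.0011  0.0009] shift [-0.0021  0.0013  0.121 ]
o [255.23809524 180.8047619 ] [511.2 -50.6  49.   42.3  84.7]
y [207.76404494 274.85393258] [460.9 -12.8  19.4  18.5  82.4]
y [339.72727273  64.99586777] [ 594.  -106.9   11.2   59.5   85.4]
y [172.20408163  65.22857143] [601.4  -9.   11.1  59.5  85.3]
top y [261.94444444 234.22222222] [388.2  -5.1  48.4  21.2  84.3]
top y [70.09389671 59.52112676] [8.388e+02 4.673e+02 1.265e+02 1.575e+02 1.000e-01]
plug [ 433.7 -329.8   29.8   11.8   35.3]
plug [ 571.1 -321.3   11.3   28.2   78.3]
```

View pics/w7.png

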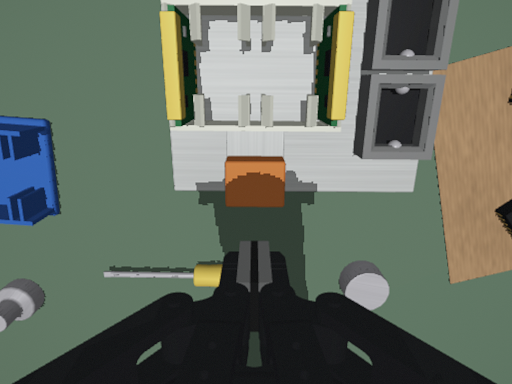

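Both boards stand in the outer slots (rails at (173,65) and (340,65)), and the orange pad is at (255,180). One plug has been shifted by 5 cm. I'll press the pad.

```bash
echo '{"steps": [[0,-0.001,0.001,0.05,0,0,0],[0,0,0,0.05,0,0,0],[0,0,0,0.018,0,0,0],[0,0,0,0,0,0,0]]}' | python3 jog.py && echo '{"steps": [[0,0,0,0.004,0,0,0],[0,0,0,0.004,0,0,0],[0,0,0,0.004,0,0,0],[0,0,0,0.004,0,0,0],[0,0,0,0,0,0,0]]}' | python3 jog.py && echo '{"steps": [[0,0,0,0.003,0,0,0],[0,0,0,0.003,0,0,0],[0,0,0,0.002,0,0,0],[0,0,0,0,0,0,0]]}' | python3 jog.py
```

```text
clock: 18.0
position: [0.5072, -0.052, 0.0955]
eef_rot: [-3.141, 0.003, -0.076]
force: [0.7, 1.2, 0.1]
width: -0.001
finger_force: 0.0
clock: 18.62
position: [0.5091, -0.0523, 0.0819]
eef_rot: [-3.141, -0.002, -0.077]
force: [-0.9, 1.3, 7.2]
width: 0.003
finger_force: 3.8
clock: 19.12
position: [0.5091, -0.0523, 0.074]
eef_rot: [-3.141, -0.002, -0.077]
force: [-2.0, 0.9, 9.8]
width: -0.002
finger_force: 4.6
```

```bash
echo '{"steps": [[0,0,0,0.002,0,0,0],[0,0,0,0.002,0,0,0],[0,0,0,0.001,0,0,0],[0,0,0,0,0,0,0],[0,0,0,0,0,0,0]]}' | python3 jog.py && echo '{"steps": [[0,0,0,0.0005,0,0,0],[0,0,0,0.0005,0,0,0],[0,0,0,0,0,0,0],[0,0,0,0,0,0,0],[0,0,0,0,0,0,0]]}' | python3 jog.py
```

```text
clock: 19.75
position: [0.5091, -0.0523, 0.0708]
eef_rot: [3.141, -0.002, -0.077]
force: [-9.1, 0.8, 30.9]
width: -0.005
finger_force: 15.7
clock: 20.38
position: [0.5091, -0.0523, 0.0707]
eef_rot: [3.141, -0.002, -0.077]
force: [-12.4, 1.9, 43.7]
width: -0.001
finger_force: 21.6
```

```bash
echo '{"steps": [[0,0,0,-0.0012,0,0,0],[0,0,0,0,0,0,0],[0,0,0,0,0,0,0],[0,0,0,0,0,0,0],[0,0,0,0,0,0,0]]}' | python3 jog.py && echo '{"steps": [[0,0,0,0,0,0,0],[0,0,0,0,0,0,0],[0,0,0,0,0,0,0],[0,0,0,0,0,0,0],[0,0,0,0,0,0,0]]}' | python3 jog.py && echo '{"steps": [[0,0,0,-0.004,0,0,0],[0,0,0,-0.006,0,0,0],[0,0,0,0,0,0,0]]}' | python3 jog.py && echo '{"steps": [[0,0,0,-0.05,0,0,0],[0,0,0,-0.05,0,0,0],[0,0,0,-0.03,0,0,0],[0,0,0,0,0,0,0],[0,0,0,0,0,0,0]]}' | python3 jog.py && python3 -c "
from h import *
im,k,st=shot('wrist'); print(st['position'])
for c in blobs(im,'orange',60): print('o',c.mean(0),[rect(k,c,z) for z in(.05,.069)])
for c in blobs(im,'yellow',60): print('y',c.mean(0),[rect(k,c,z) for z in (.105,.125)])
cv2.imwrite('pics/w8.png',im)
im,k,st=shot('top')
for c in blobs(im,'red',8): print('plug',rect(k,c,.038))
"
```

```text
clock: 21.0
position: [0.5091, -0.0523, 0.0708]
eef_rot: [3.141, -0.003, -0.077]
force: [-7.9, 1.4, 28.0]
width: 0.003
finger_force: 14.5
clock: 21.62
position: [0.5091, -0.0523, 0.0708]
eef_rot: [3.141, -0.002, -0.077]
force: [-8.6, 1.4, 29.8]
width: -0.001
finger_force: 14.5
clock: 22.0
position: [0.5085, -0.0527, 0.0786]
eef_rot: [3.142, -0.002, -0.077]
force: [-1.1, 0.2, 0.7]
width: 0.001
finger_force: 0.0
clock: 22.62
position: [0.5073, -0.0526, 0.2071]
eef_rot: [3.141, 0.001, -0.077]
force: [-0.2, 0.0, -0.7]
width: -0.0
finger_force: 0.0
[ 0.5073434  -0.0526448   0.20710975]
o [251.68844221 174.08542714] [array([511.7, -50.8,  48.7,  41.9,  85. ]), array([516.9, -51.3,  45.4,  39. ,  85. ])]
y [205.76041667 276.        ] [array([449.1, -10.3,  23.6,  20.5,  82.6]), array([461.6, -14.7,  21.5,  18.7,  82.6])]
y [173.13852814  61.24242424] [array([601.1,  -9.2,  10.7,  59.6,  85.2]), array([599.9, -13.6,   9.7,  54.2,  85.2])]
y [332.37391304  60.99130435] [array([ 593.8, -107.2,   11. ,   60.1,   85.4]), array([ 593.2, -102.8,   10. ,   54.6,   85.4])]
plug [ 433.5 -329.9   30.2   11.8   35.3]
plug [ 570.4 -321.3   11.    29.4   77. ]
```

View pics/w8.png

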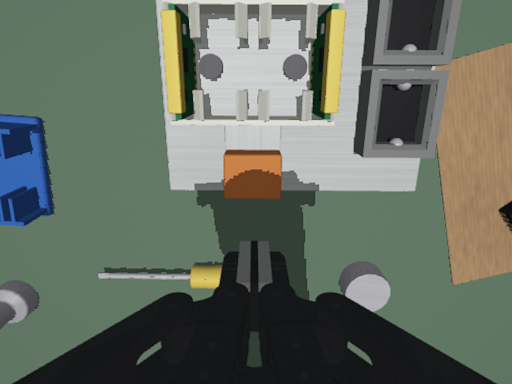

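Cradle is down and staying there: rails read 60 mm long at z≈0.105, and pad centre is at (252,174). Next is a view over the recesses.

```bash
echo '{"steps": [[0.5,0.01,0.04,-0.01,0,0,0],[0.5,0.01,0.05,0,0,0,0],[0.5,0,0.05,0,0,0,0],[0.5,0,0,0,0,0,0],[0.5,0,0,0,0,0,0]]}' | python3 jog.py && echo '{"steps": [[0.5,0,0,0,0,0,0],[0.5,0,0,0,0,0,0]]}' | python3 jog.py && python3 -c "
from h import *
k=cam('top'); c=cast(k,np.array([(502,103),(499,170)])/2.4+(120,100),.04); print('top',c)
im,k,st=shot('wrist'); print(st['position'],st['eef_rot'])
m=cv2.inRange(cv2.cvtColor(im,cv2.COLOR_BGR2HSV),(0,0,85),(180,60,130))
print(proj(k,np.c_[c,[.04,.04]]))
show(im,k,'w9.png',(190,0,350,200),3)
"
```

```text
clock: 23.35
position: [0.5167, -0.1929, 0.2169]
eef_rot: [-3.141, 0.002, -0.077]
force: [1.1, 0.3, 1.0]
width: 0.501
finger_force: 0.0
clock: 23.6
position: [0.5173, -0.1924, 0.2179]
eef_rot: [-3.141, 0.0, -0.075]
force: [0.9, -0.4, 0.8]
width: 0.5
finger_force: 0.0
top [[ 0.6239642  -0.18880077]
 [ 0.54947989 -0.18173246]]
[ 0.51731328 -0.19244861  0.21787047] [-3.14122005e+00  1.94851512e-04 -7.51877525e-02]
[[240.71686675  47.99978017]
 [240.12197475 138.96436756]]
```

View pics/w9.png

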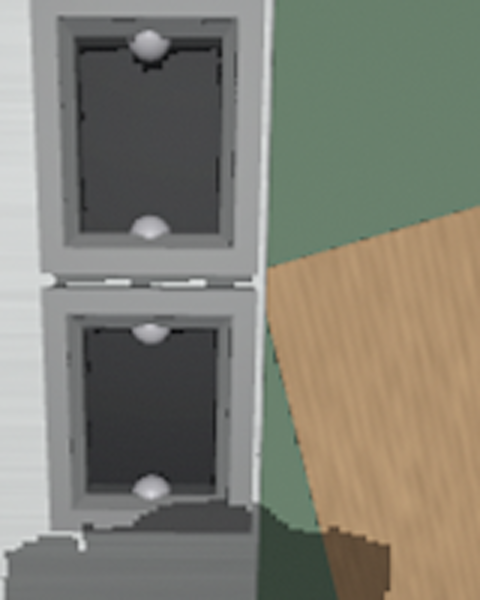

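Crop: upper recess chamfer corners at (57,17), (237,17), (232,246) and (64,247); lower at (68,315), (232,315), (229,506) and (73,506).

```bash
python3 -c "
from h import *
k=cam('wrist',arm.read_state())
for q in([(57,17),(237,17),(232,246),(64,247)],[(68,315),(232,315),(229,506),(73,506)]):
  w=cast(k,np.array(q)/3.+(190,0),.04); r=w-w.mean(0); print(w.mean(0).round(4), np.linalg.norm(w-np.roll(w,1,0),axis=1).round(4), np.arctan2(*(w[0]-w[3])[::-1]),np.arctan2(*(w[1]-w[2])[::-1]))
need(.5704,-.3213,.13,-.227)
"
```

```text
[ 0.6262 -0.188 ] [0.0577 0.0476 0.0575 0.0475] -0.08359648453221628 -0.0857402916821089
[ 0.5505 -0.1821] [0.0567 0.0473 0.0567 0.0478] -0.08737936228845755 -0.078946801753526
t 23.65 pos [ 0.5173 -0.1927  0.2179] F [0.8 0.6 0. ] turn [-3.000e-04  1.000e-04  1.514e-01] shift [0.0807 0.1134 0.0879]
```

```bash
echo '{"steps": [[0.4,0.025,0.038,0.02,0,0,0.075],[0.4,0.025,0.038,0.02,0,0,0.076],[0.4,0.025,0.037,0.03,0,0,0],[0.4,0,0,0,0,0,0],[0.4,0,0,0,0,0,0]]}' | python3 jog.py && echo '{"steps": [[0.4,0,0,0,0,0,0],[0.4,0,0,0,0,0,0]]}' | python3 jog.py && python3 -c "
from h import *
im,k,st=shot('wrist'); print(st['position'])
for c in blobs(im,'red',60): print(c.mean(0),rect(k,c,.038))
show(im,k,'w10.png')
need(.5704,-.3213,.046,-.227)
"
```

```text
clock: 24.28
position: [0.5743, -0.3154, 0.1479]
eef_rot: [-3.141, 0.0, -0.227]
force: [-0.2, -0.7, 0.7]
width: 0.4
finger_force: 0.0
clock: 24.52
position: [0.5746, -0.3156, 0.149]
eef_rot: [-3.142, -0.001, -0.227]
force: [-0.1, -0.2, 0.1]
width: 0.402
finger_force: 0.0
[ 0.57459289 -0.31560765  0.14902209]
[296.72857143 335.01428571] [ 445.5 -322.5   12.6   33.3   88.1]
[261.32142857 195.96428571] [ 574.  -320.7   11.2   33.2   77. ]
t 24.575 pos [ 0.5745 -0.3158  0.1489] F [-1.3 -1.   0. ] turn [ 0.     -0.0011 -0.0001] shift [-0.0027  0.0063  0.1029]
```

View pics/w10.png

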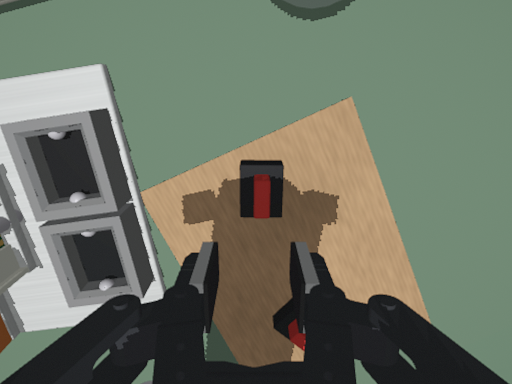

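Plug B lies straight ahead: rib at (262,196), body around it, aligned with the fingers.

```bash
echo '{"steps": [[0.4,-0.0015,0.005,0.03,0,0,0],[0.4,0,0,0.04,0,0,0],[0.4,0,0,0.025,0,0,0],[0.4,0,0,0.007,0,0,0],[0.4,0,0,0,0,0,0]]}' | python3 jog.py && echo '{"steps": [[0,0,0,0,0,0,0],[0,0,0,0,0,0,0],[0,0,0,0,0,0,0],[0,0,0,0,0,0,0],[0,0,0,0,0,0,0]]}' | python3 jog.py && echo '{"steps": [[0,0,0,-0.02,0,0,0],[0,0,0,-0.03,0,0,0],[0,0,0,-0.03,0,0,0],[0,0,0,0,0,0,0],[0,0,0,0,0,0,0]]}' | python3 jog.py && python3 -c "
from h import *
need(.6262,-.188,.069,-.082)
"
```

```text
clock: 25.2
position: [0.5718, -0.321, 0.0465]
eef_rot: [3.142, -0.0, -0.228]
force: [0.1, 0.1, 0.0]
width: 0.403
finger_force: 0.0
clock: 25.82
position: [0.5725, -0.3214, 0.0475]
eef_rot: [3.141, -0.002, -0.228]
force: [-0.8, 0.7, 6.4]
width: 0.127
finger_force: 60.7
clock: 26.45
position: [0.571, -0.3209, 0.1259]
eef_rot: [-3.142, 0.001, -0.228]
force: [0.2, 0.4, -0.7]
width: 0.123
finger_force: 59.6
t 26.45 pos [ 0.571  -0.3209  0.1259] F [ 0.2  0.4 -0.7] turn [-1.000e-04  6.000e-04 -1.462e-01] shift [ 0.0441 -0.137   0.0569]
```

```bash
echo '{"steps": [[0,0.006,-0.02,0,0,0,-0.073],[0,0.014,-0.04,0,0,0,-0.073],[0,0.014,-0.04,0,0,0,0],[0,0.01,-0.035,0,0,0,0],[0,0,0,0,0,0,0]]}' | python3 jog.py && echo '{"steps": [[0,0,0,0,0,0,0],[0,0,0,0,0,0,0]]}' | python3 jog.py && python3 -c "
from h import *
need(.6262,-.188,.069,-.082)
im,k,st=shot('wrist'); show(im,k,'w11.png')
"
```

```text
clock: 27.08
position: [0.6335, -0.1854, 0.125]
eef_rot: [-3.137, 0.001, -0.072]
force: [0.4, -0.1, -1.3]
width: 0.124
finger_force: 59.6
clock: 27.32
position: [0.6313, -0.1939, 0.1256]
eef_rot: [3.141, 0.001, -0.083]
force: [0.1, -0.5, -1.1]
width: 0.122
finger_force: 59.6
t 27.325 pos [ 0.6313 -0.1939  0.1256] F [ 0.1 -0.5 -1.1] turn [ 0.0007  0.0009 -0.001 ] shift [-0.0056 -0.0055  0.0566]
```

View pics/w11.png

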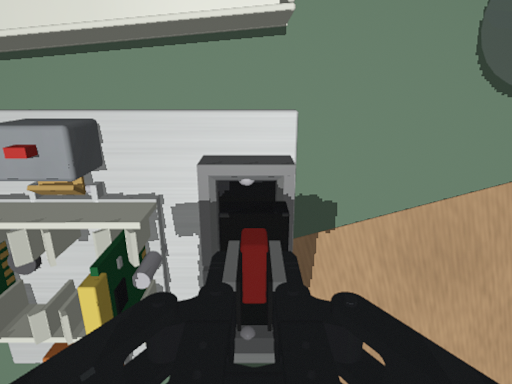

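Plug is held level (rib at (254,265)) over the far recess at (247,205), slightly toward +x/−y as the numbers say.

```bash
echo '{"steps": [[0,-0.0055,-0.0055,0.02,0,0,0],[0,0,0,0,0,0,0],[0,0,0,0,0,0,0],[0,0,0,0,0,0,0]]}' | python3 jog.py && python3 -c "
from h import *
im,k,st=shot('wrist')
for c in blobs(im,'red',200): print(c.mean(0),rect(k,c,st['position'][2]-.0095))
need(.6262,-.188,.069,-.082)
"
```

```text
clock: 27.88
position: [0.6275, -0.1875, 0.1068]
eef_rot: [3.141, -0.002, -0.083]
force: [-0.1, -0.0, -0.3]
width: 0.121
finger_force: 59.7
[253.77540107 265.68983957] [ 630.3 -187.1   11.2   36.9   84.6]
t 27.925 pos [ 0.6274 -0.1874  0.1067] F [ 0.2  1.1 -1.1] turn [ 0.0004 -0.0013 -0.0006] shift [-0.0012  0.0007  0.0377]
```

```bash
echo '{"steps": [[0,-0.001,0.0005,0.01,0,0,0],[0,0,0,0.008,0,0,0],[0,0,0,0.004,0,0,0],[0,0,0,0,0,0,0]]}' | python3 jog.py && echo '{"steps": [[0,0,0,0.004,0,0,0],[0,0,0,0.004,0,0,0],[0,0,0,0.004,0,0,0],[0,0,0,0,0,0,0]]}' | python3 jog.py && echo '{"steps": [[0,0,0,0.002,0,0,0],[0,0,0,0.001,0,0,0],[0,0,0,0,0,0,0],[0,0,0,0,0,0,0]]}' | python3 jog.py
```

```text
clock: 28.42
position: [0.626, -0.1873, 0.0837]
eef_rot: [-3.142, -0.0, -0.082]
force: [0.5, 0.4, -0.3]
width: 0.118
finger_force: 59.8
clock: 28.92
position: [0.6259, -0.1872, 0.0714]
eef_rot: [-3.141, -0.0, -0.082]
force: [3.0, -0.1, -2.3]
width: 0.122
finger_force: 59.5
clock: 29.42
position: [0.6261, -0.1872, 0.0695]
eef_rot: [-3.142, -0.0, -0.082]
force: [0.7, 0.8, 5.2]
width: 0.122
finger_force: 60.4
```

```bash
echo '{"steps": [[0,0,0,0.0015,0,0,0],[0,0,0,0,0,0,0],[0,0,0,0,0,0,0],[0.35,0,0,0,0,0,0],[0.35,0,0,0,0,0,0]]}' | python3 jog.py && echo '{"steps": [[0.35,0,0,0,0,0,0],[0.35,0,0,-0.03,0,0,0],[0.35,0,0,-0.04,0,0,0],[0.35,0,0.04,0,0,0,0],[0.35,-0.02,0.04,0,0,0,0]]}' | python3 jog.py && echo '{"steps": [[0.35,-0.04,0.03,0,0,0,-0.15],[0.35,-0.04,0,0,0,0,-0.18],[0.35,-0.04,0,0,0,0,-0.18],[0.35,0,0,0,0,0,-0.18],[0.35,0,0,0,0,0,0]]}' | python3 jog.py && python3 -c "
from h import *
need(.434,-.329,.15,.61)
im,k,st=shot('top')
for c in blobs(im,'red',8): print('plug',rect(k,c,.038),rect(k,c,.06))
"
```

```text
clock: 30.05
position: [0.6248, -0.1873, 0.0668]
eef_rot: [-3.142, 0.002, -0.082]
force: [0.5, -0.1, -0.2]
width: 0.35
finger_force: 0.0
clock: 30.68
position: [0.6004, -0.2658, 0.138]
eef_rot: [3.141, -0.002, -0.08]
force: [0.2, -1.0, -0.3]
width: 0.346
finger_force: 0.0
clock: 31.3
position: [0.4779, -0.3048, 0.1373]
eef_rot: [-3.141, -0.0, 0.605]
force: [0.8, -0.7, 0.3]
width: 0.349
finger_force: 0.0
t 31.3 pos [ 0.4779 -0.3048  0.1373] F [ 0.8 -0.7  0.3] turn [-0.0005 -0.0002 -0.0047] shift [-0.0498 -0.0053 -0.0127]
plug [ 433.  -330.    27.1    9.8   35.3] [ 431.6 -323.1   26.6    9.6   35.3]
plug [ 631.  -191.7   10.5   29.9   87. ] [ 625.3 -187.7   10.3   29.3   87. ]
```

```bash
echo '{"steps": [[0.4,-0.025,-0.003,-0.006,0,0,-0.01],[0.4,-0.024,-0.002,-0.006,0,0,0],[0.4,0,0,0,0,0,0],[0.4,0,0,0,0,0,0],[0.4,0,0,0,0,0,0]]}' | python3 jog.py && python3 -c "
from h import *
im,k,st=shot('wrist'); print(st['position'])
for c in blobs(im,'red',60): print(c.mean(0),rect(k,c,.038),cv2.minAreaRect(c))
show(im,k,'w12.png')
need(.434,-.329,.0475,.615)
"
```

```text
clock: 31.98
position: [0.4365, -0.3276, 0.1493]
eef_rot: [-3.141, -0.001, 0.619]
force: [0.8, -0.6, -0.6]
width: 0.4
finger_force: 0.0
[ 0.43651265 -0.32760641  0.14930958]
[253.67592593 197.89814815] [ 435.4 -326.6   33.4   11.2   35.5] ((253.5, 197.5), (43.0, 15.0), 90.0)
t 32.025 pos [ 0.4363 -0.3277  0.1493] F [ 0.  -1.3  0.2] turn [-0.0003 -0.0006  0.0039] shift [-0.0026 -0.0003  0.1018]
```

View pics/w12.png

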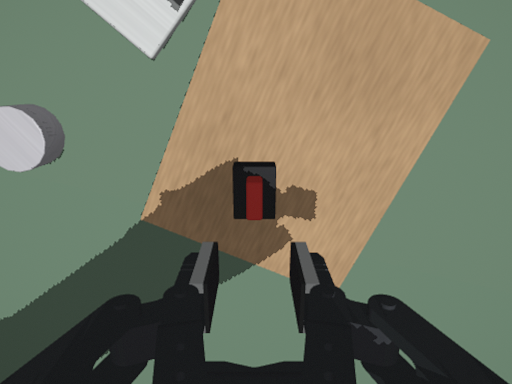

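Plug A is centred and aligned: rib at (254,198).

```bash
echo '{"steps": [[0.4,-0.002,0,0.03,0,0,0],[0.4,0,0,0.04,0,0,0],[0.4,0,0,0.025,0,0,0],[0.4,0,0,0.007,0,0,0],[0.4,0,0,0,0,0,0]]}' | python3 jog.py && echo '{"steps": [[0,0,0,0,0,0,0],[0,0,0,0,0,0,0],[0,0,0,0,0,0,0],[0,0,0,0,0,0,0],[0,0,0,0,0,0,0]]}' | python3 jog.py && echo '{"steps": [[0,0,0,-0.02,0,0,0],[0,0,0,-0.03,0,0,0],[0,0,0,-0.03,0,0,0.15],[0,0,0,0,0,0,0.18],[0,0,0,0,0,0,0.18]]}' | python3 jog.py && echo '{"steps": [[0,0,0,0,0,0,0.18],[0,0,0,0,0,0,0],[0,0,0,0,0,0,0]]}' | python3 jog.py && python3 -c "
from h import *
need(.5505,-.182,.09,-.082)
"
```

```text
clock: 32.65
position: [0.4342, -0.3295, 0.0476]
eef_rot: [-3.142, -0.0, 0.618]
force: [0.6, 0.9, 0.6]
width: 0.397
finger_force: 0.0
clock: 33.28
position: [0.4345, -0.3301, 0.0486]
eef_rot: [3.14, -0.001, 0.618]
force: [-0.9, 1.0, 7.0]
width: 0.123
finger_force: 60.8
clock: 33.9
position: [0.434, -0.3301, 0.1293]
eef_rot: [3.141, -0.002, 0.102]
force: [-0.1, 0.7, -0.4]
width: 0.121
finger_force: 59.8
clock: 34.28
position: [0.4339, -0.3298, 0.1281]
eef_rot: [3.141, -0.001, -0.069]
force: [-0.3, -0.3, -0.6]
width: 0.123
finger_force: 59.8
t 34.275 pos [ 0.4339 -0.3298  0.1281] F [-0.3 -0.3 -0.6] turn [ 0.0002 -0.0005  0.0133] shift [ 0.1041 -0.1568  0.0381]
```

```bash
echo '{"steps": [[0,0.016,-0.02,0,0,0,0.013],[0,0.03,-0.04,0,0,0,0],[0,0.03,-0.04,0,0,0,0],[0,0.02,-0.035,0,0,0,0],[0,0.008,-0.0218,0,0,0,0]]}' | python3 jog.py && echo '{"steps": [[0,0,0,0.018,0,0,0],[0,0,0,0,0,0,0],[0,0,0,0,0,0,0]]}' | python3 jog.py && python3 -c "
from h import *
im,k,st=shot('wrist')
for c in blobs(im,'red',200): print(c.mean(0),rect(k,c,st['position'][2]-.0105))
need(.5505,-.182,.0705,-.082)
"
```

```text
clock: 34.9
position: [0.552, -0.1796, 0.1277]
eef_rot: [-3.14, -0.001, -0.08]
force: [-0.7, -0.7, 0.4]
width: 0.119
finger_force: 59.8
clock: 35.28
position: [0.5495, -0.1838, 0.1092]
eef_rot: [3.141, 0.001, -0.087]
force: [0.3, -0.2, -1.3]
width: 0.119
finger_force: 59.8
[253.82887701 262.69518717] [ 553.  -183.6   11.3   36.5   85. ]
[246.44311377  86.82035928] [ 627.  -187.3    9.1   22.7   85.4]
t 35.325 pos [ 0.5499 -0.1836  0.1095] F [-0.2  0.  -1.6] turn [ 0.0006  0.0004 -0.0048] shift [ 0.0005 -0.0017  0.039 ]
```

```bash
echo '{"steps": [[0,0.0005,-0.0017,0.012,0,0,-0.005],[0,0,0,0.008,0,0,0],[0,0,0,0.004,0,0,0],[0,0,0,0,0,0,0]]}' | python3 jog.py && echo '{"steps": [[0,0,0,0.004,0,0,0],[0,0,0,0.004,0,0,0],[0,0,0,0.004,0,0,0],[0,0,0,0,0,0,0]]}' | python3 jog.py && echo '{"steps": [[0,0,0,0.002,0,0,0],[0,0,0,0.001,0,0,0],[0,0,0,0.0015,0,0,0],[0,0,0,0,0,0,0],[0,0,0,0,0,0,0]]}' | python3 jog.py
```

```text
clock: 35.83
position: [0.5509, -0.1804, 0.085]
eef_rot: [-3.141, 0.001, -0.08]
force: [0.3, 0.9, -0.4]
width: 0.122
finger_force: 59.8
clock: 36.33
position: [0.5508, -0.1804, 0.0729]
eef_rot: [-3.141, 0.001, -0.08]
force: [0.2, -1.3, -2.0]
width: 0.121
finger_force: 59.7
clock: 36.95
position: [0.5512, -0.1804, 0.0706]
eef_rot: [3.141, -0.0, -0.08]
force: [-5.5, 1.1, 16.4]
width: 0.119
finger_force: 62.1
```

```bash
echo '{"steps": [[0.35,0,0,0,0,0,0],[0.35,0,0,0,0,0,0],[0.35,0,0,0,0,0,0],[0.35,0,0,-0.03,0,0,0],[0.35,0,0,-0.05,0,0,0]]}' | python3 jog.py && echo '{"steps": [[0.35,0,0,-0.05,0,0,0],[0.35,-0.04,0.01,-0.03,0,0,0],[0.35,-0.04,0.01,0,0,0,0],[0.35,0,0,0,0,0,0],[0.35,0,0,0,0,0,0]]}' | python3 jog.py && python3 -c "
from h import *
im,k,st=shot('wrist'); print(st['position'])
for c in blobs(im,'red',60): print('r',c.mean(0),rect(k,c,.06))
for c in blobs(im,'yellow',60): print('y',c.mean(0),rect(k,c,.105))
show(im,k,'w13.png',(100,0,420,240),2.5)
"
```

```text
clock: 37.58
position: [0.5497, -0.1801, 0.1482]
eef_rot: [-3.141, 0.004, -0.08]
force: [0.1, -0.6, 0.6]
width: 0.351
finger_force: 0.0
clock: 38.2
position: [0.4703, -0.1939, 0.229]
eef_rot: [-3.141, -0.001, -0.08]
force: [0.3, 0.5, -1.0]
width: 0.352
finger_force: 0.0
[ 0.47034221 -0.19386187  0.22902557]
r [229.58163265  82.58163265] [ 550.4 -179.4   12.3   29.8   84.5]
y [109.11520737 246.61290323] [432.5 -71.   79.2  20.8  85.4]
y [115.34831461  35.54494382] [ 585.5 -109.6   12.8   43.8   85.4]
```

View pics/w13.png

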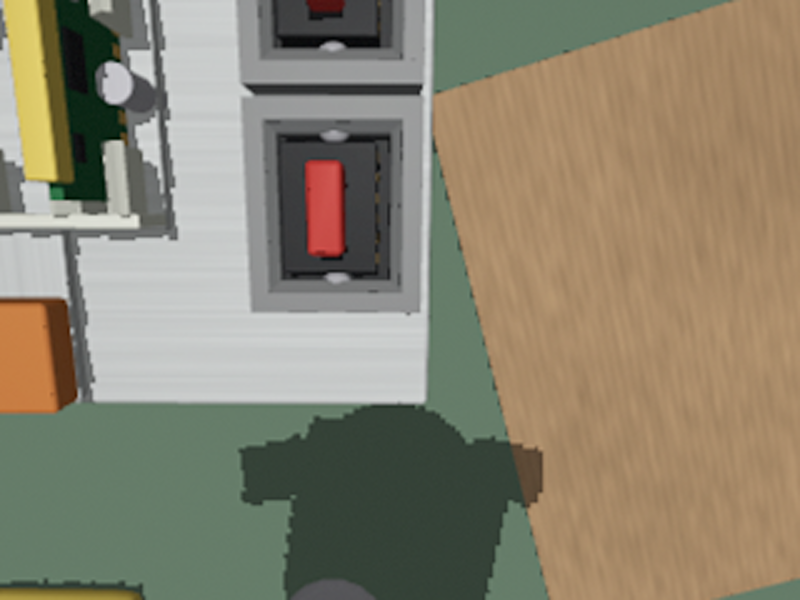

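Near plug is flush: rib at (325,208) in the crop, with both balls beside it at (333,135) and (337,277). The far plug looks the same, and its seating height measured 0.022. I'm handing in.

```bash
python3 -c "
from rig import arm, capture, calibration, close_job
print(close_job())"
```

```text
the job is handed in; nothing more can be done
None
```

The job is handed in: both boards stand in the cradle's two outer slots, the cradle is latched down, and both connector blocks are pressed to the recess floors, all in about 38 s of the 210 s allowed.

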